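Show the far end of a lens tube to the inspection camera

TASK

Pull the tall black lens tube with the red dust cap out of the blue nest and hold it up in the air for the inspection camera: the tube's bare lower end (the end it stood on, not the red cap) faces the lens squarely, centred on the camera's line of sight and 80 mm in front of the lens. Finish while still holding it there, quite still. Do not touch the camera or change its aim, and leave the other two parts standing in the nest.

Things in the scene. Friction and masses are not known exactly. Their poses are not given: they have to be found in the camera images.
- lens_tube_center (a point): Centre (half-way up) of the lens tube to be shown: upright black anodised cylinder 30.5 mm across and 56 mm long in all, the top 9 mm of it a red dust cap 32 mm across that is fixed to the tube; about 0.1 kg, loose. Its z axis runs along the tube from the bare lower end toward the red cap. It stands upright in one of the nest's three pockets.
- lens_tube_end (a point): Centre of the lens tube's bare lower end face, 28 mm from its centre (its axes are the same as the centre's). This is the face that the camera must see.
- nest: Blue block fixed to the worktop, 70 x 240 x 16 mm, origin at the centre of its underside, long side along its own y. Three round pockets 38 mm wide and 10 mm deep (their floor 6 mm above the worktop) lie 85 mm apart along its y, at -85, 0 and +85 mm. Each holds one upright part; which part stands where varies. A white instrument 210 mm high stands close behind the nest, and a 370 mm high fibre coupler to its left on the near side: come down from above.
- camera_lens (a point): Centre of the front face of the inspection camera's lens, in the middle of a ring of small white lamps. The camera is a grey and black barrel 48 mm across and about 90 mm long on a short post (round foot 80 mm across, fixed to the worktop), tilt axis 110 mm above the worktop, lens 50 mm from that axis. The barrel looks obliquely upward (57 to 73 degrees above level) and roughly toward the robot; the z axis of this point is the line of sight, pointing out of the lens.
- camera_focus (a point): The camera's focus point in the empty air: on the line of sight, 80 mm in front of the lens. Its z axis is the line of sight, pointing away from the lens.
- short_tube_center (a point): Centre of a short black lens tube, 30.5 mm across and 26 mm high, standing in the nest: to be left there.
- objective_center (a point): Centre of an objective canister with black body and white screw top, 36 mm across and 61 mm high, standing in the nest: to be left there.
Mind the look-alikes: they are no part of the job. Of the things like the part that bears lens_tube_center, leave any that is turquoise; of the rest the larger one is meant.

How it is judged:
By the outcome, as a careful person would: the job done as asked, in the order asked, and still so for the second after the job is handed in, while the arm keeps its last pose, push and grip.
It also fails if it takes over 38 s, if anything falls off the work surface, if the arm or the gripper's body presses on something with over 40 N, if the wrist force passes 120 N, or if a joint passes its speed limit or range.

ROBOT

A 7-joint arm with a two-finger parallel gripper is mounted at the origin on the work surface; the furniture and walls round the work are solid. World frame = base frame: x ahead of the robot, y to its left, z up, the work surface at z = 0. Lengths are in m, angles in rad, forces in N, time in s.
With the tool pointing down it reaches from about 0.4 to 0.875 m from the base axis. Payload 19.3 kg.
Tool frame: the origin (TCP) lies at the very end of the fingers, on their centre line; the grasp point (between the pads) lies 19 mm behind it; z points along the fingers, y is the line along which they close (so a half turn about z gives the same grasp; the last joint's range is limited). The gripper opens to 85 mm and grips with 20 to 120 N. Pads are 22 mm wide; open, the fingers measure 114 mm over their backs; the gripper's body (76 mm by 85 mm) begins 54 mm behind the grasp point. The pads swing forward as they close: fully open they stand 13 mm farther back than shut.
Start: joints at [1.25, 0.521, -0.036, 1.599, 0.021, 1.021, -0.113], TCP at [0.155, -0.605, 0.231] pointing down, gripper open.
Joint ranges: [-2.91, 2.91], [-0.3, 2.13], [-1.5, 1.42], [0.17, 2.43], [-1.26, 4.41], [0.16, 1.93], [-2.52, 2.52]. Speed limits (rad/s): [1.89, 1.89, 2.39, 2.39, 3.01, 3.01, 3.01].

INTERFACE

Orientations are given as [roll, pitch, yaw] about the fixed x, y, z axes, in that order (R = Rz(yaw) Ry(pitch) Rx(roll)).
In Python, from workcell import bot gives the robot as it stands.
- The arm moves only by the tool carry_out, never from a script. Its argument "rows" is a list that holds one entry, the list of rows, each a list of 4 numbers: the shift along the tool's x, y, z in m, then the turn about the tool's z in degrees. In form: [[[x, y, z, twist], ...]]. A call has 1 to 12 rows; each row is the pose to reach, as a shift and turn from the pose commanded when the call began, along the tool's axes at that moment; what a row does not reach only later rows make up. A row lasts 1/12 s, in which the tool goes at most 41.7 mm and 7.16 degrees, less where a joint would pass 70% of its speed; a pose out of reach is approached as far as the arm can. A call with a gripper value outside its range is refused whole. "grip" is the finger opening in m, from 0 to 0.0854, set as the call begins (left out, the last holds). The fingers move at their own pace and stop on an object; "grip_force" is the grip in N (left out, the last holds). Time passes only in rows, so rows that repeat a pose let the fingers close. It gives the time, the measured TCP pose, the force, the opening and the grip force at its end, in the units of the state.
- bot.observe(): the state, without advancing time (a new reading comes with each control period).
- bot.grab_frame(name): name is "side" or "top" or "wrist"; returns a dict with "pixels" (480x640x3 uint8, red, green, blue), "K" (3x3 intrinsics, pixels), "pose" (4x4, takes a point from camera to world coordinates). Camera axes: x right, y down, z forward; pixel columns grow to the right and rows downward; lengths in m; the calibration is good to about 2 mm. The wrist camera is an equidistant fisheye: a pixel r from the principal point sees the ray r / f radians off the axis. A picture is of the moment at which its call begins. There is no depth.
- bot.job_done(): hands the job in; it is judged then, once.
Trained networks look in a picture, given as the dict that the camera call returned (one of the last four; its "shot" number tells which), for a name from the list of things; names that differ only in an ending like _2 or _b are one class to them, and where a whole thing is asked for, a point or a joint stands for the part that bears it (a point fixed in the world has none). Each returns a list of dicts, best first, with "conf" (0 to 1); they miss things now and then, are a little off and sometimes report something else, mostly with a low value. They report only what shows in the picture. A call takes as long as a camera call. They do not tell look-alikes from the thing itself.
- bot.look_for(picture, label): "position" ([column, row] in pixels, amid what is visible of it).
- bot.regions_of(picture, label): "region" (480x640 bool, what is visible of it) and "position" ([column, row] in pixels, amid what is visible of it).
- bot.spot_point(picture, label): "position" ([column, row] in pixels: a listed point, or the origin of a listed thing).
The state is a dict: "clock": time; "qpos": joint angles; "qd": joint speeds; "joint_efforts": joint torques, N m; "position": TCP position; "tool_rot": TCP orientation; "force": force on the tool from outside, world axes, zero at the start; "moment": the same for the moment, N m; "grip_width": finger opening in m; "finger_force": force on a finger pad.
Only numpy, scipy, OpenCV 4.12 (cv2) and the standard library are available. Lean on these libraries where they do the work, as an engineer would, in place of code of your own. Each camera call takes 0.05 s, during which the arm holds its last target. There are 200 camera calls.

## Working session

There is one attempt and no reset: what is moved stays moved. The work goes in short steps, Python scripts to look and compute and a tool call to move; the robot and the scene stay as the last step left them, time stands still between calls to the robot, and variables do not carry over. Pictures are saved under pics/ and viewed, at most 10 in all, crops included, and the job is handed in when it is done.

Besides the shell and the picture viewer there is one more tool, called after ">>>" as name(argument=value, ...), one argument or row to a line, values as JSON. carry_out: Moves the arm, as the interface text tells. Its arguments: {"type":"object","properties":{"rows":{"type":"array","items":{"type":"array","items":{"type":"array","items":{"type":"number"}}}},"grip":{"type":"number"},"grip_force":{"type":"number"}},"required":["rows"]}

```bash
mkdir -p pics; ls; cat > h.py <<'E'
import numpy as np, cv2
from workcell import bot
def rot(rpy):
    from scipy.spatial.transform import Rotation as R
    return R.from_euler('xyz',rpy).as_matrix()
def ray(p,pix,fish=False):
    K=np.array(p['K']);T=np.array(p['pose']);d=np.array([(pix[0]-K[0,2])/K[0,0],(pix[1]-K[1,2])/K[1,1],1.])
    if fish:
        r=np.hypot(d[0],d[1]);d=np.array([d[0]/r*np.sin(r),d[1]/r*np.sin(r),np.cos(r)]) if r>1e-9 else np.array([0,0,1.])
    d=T[:3,:3]@d;return T[:3,3],d/np.linalg.norm(d)
def tri(rs):
    A=0;b=0
    for o,d in rs:
        P=np.eye(3)-np.outer(d,d);A=A+P;b=b+P@o
    x=np.linalg.solve(A,b)
    return x,[np.linalg.norm((np.eye(3)-np.outer(d,d))@(x-o)) for o,d in rs]
E
python3 - <<'E'
from h import *
s=bot.observe();print(s['position'],s['tool_rot'],s['clock'])
ims=[]
for n in ['side','top','wrist']:
    p=bot.grab_frame(n);print(n,np.round(p['pose'],3).tolist(),np.round(p['K'],1).tolist())
    cv2.imwrite(f'pics/{n}0.png',p['pixels'][:,:,::-1])
    for l in ['lens_tube_center','lens_tube_end','nest','camera_lens','camera_focus','short_tube_center','objective_center']:
        print(n,l,[(np.round(r['position'],1).tolist(),round(r['conf'],2)) for r in bot.spot_point(p,l)])
E
```

```text
pics
[ 0.15498136 -0.60514634  0.23072533] [-3.14045117e+00  9.83207115e-05  2.50752279e-01] 0.0
side [[-0.166, 0.714, -0.681, 1.075], [0.986, 0.109, -0.126, 0.28], [-0.016, -0.692, -0.722, 0.76], [0.0, 0.0, 0.0, 1.0]] [[505.0, 0.0, 323.8], [0.0, 505.0, 238.4], [0.0, 0.0, 1.0]]
side lens_tube_center [([340.6, 234.4], 0.71), ([368.0, 243.9], 0.54)]
side lens_tube_end [([367.7, 250.6], 0.81), ([340.8, 246.1], 0.8)]
side nest []
side camera_lens [([233.6, 279.8], 0.76)]
side camera_focus []
side short_tube_center [([419.4, 298.2], 0.85)]
side objective_center [([330.0, 269.1], 0.61)]
top [[-0.009, -0.993, 0.117, 0.352], [-1.0, 0.01, 0.009, 0.159], [-0.01, -0.117, -0.993, 1.252], [0.0, 0.0, 0.0, 1.0]] [[595.3, 0.0, 319.5], [0.0, 595.3, 235.2], [0.0, 0.0, 1.0]]
top lens_tube_center [([311.2, 295.7], 0.68), ([278.2, 291.1], 0.56), ([281.0, 240.7], 0.54)]
top lens_tube_end [([275.4, 245.2], 0.59), ([283.0, 288.8], 0.54)]
top nest [([275.7, 245.3], 0.59)]
top camera_lens [([385.3, 168.1], 0.71)]
top camera_focus [([389.6, 178.7], 0.93)]
top short_tube_center [([237.3, 235.5], 0.65)]
top objective_center [([315.4, 247.8], 0.74)]
wrist [[0.248, -0.919, -0.307, 0.234], [-0.969, -0.236, -0.078, -0.584], [-0.001, 0.316, -0.949, 0.372], [0.0, 0.0, 0.0, 1.0]] [[371.6, 0.0, 316.9], [0.0, 371.6, 240.2], [0.0, 0.0, 1.0]]
wrist lens_tube_center []
wrist lens_tube_end []
wrist nest []
wrist camera_lens []
wrist camera_focus []
wrist short_tube_center []
wrist objective_center []
```

View pics/side0.png

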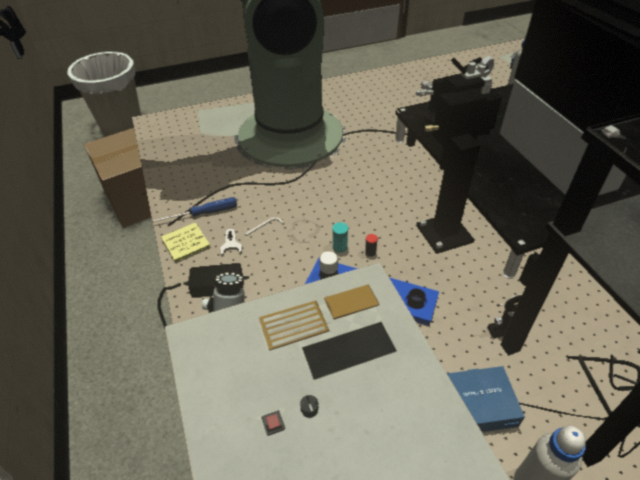

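View pics/top0.png

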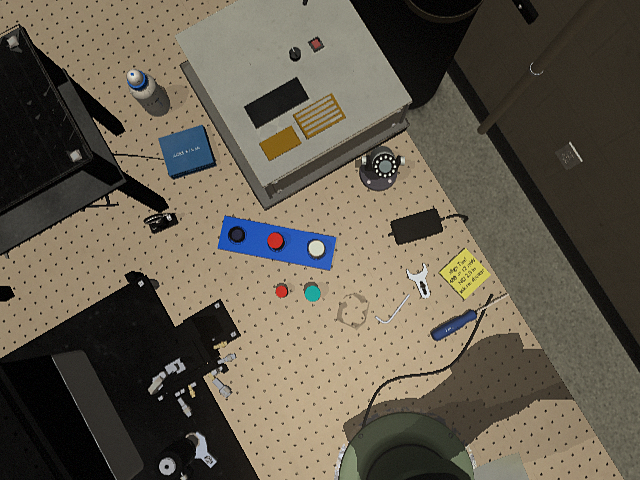

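Side view: the red-capped items near the nest are at (371,245), small, with a turquoise one at (340,237). The nest's middle part is hidden behind the instrument.

Candidates in the top view:
- (276,241): large red cap in the nest's middle pocket. This is my choice.
- (281,291): small red cap on the table, a look-alike.
- (313,293): turquoise, a look-alike.
- (237,234): short tube.
- (316,248): objective.

The camera lens is at top (385,168) and side (230,280).

```bash
python3 - <<'E'
from h import *
pt=bot.grab_frame('top');ps=bot.grab_frame('side')
def best(f,p,l): 
    r=f(p,l); return np.array(r[0]['position']) if r else None
def atz(p,pix,z):
    o,d=ray(p,pix);return np.round(o+d*(z-o[2])/d[2],4)
print('cap top',atz(pt,(276,241),.062),'obj',atz(pt,(316.5,248),.067),'short',atz(pt,(237,234.5),.032))
print('lookalikes',atz(pt,(281,291),.03),atz(pt,(313,293),.05))
for n,c in dict(a=(226,216),b=(336,238),c=(331,270),d=(218,248)).items(): print('nestcorner',n,atz(pt,c,.016))
for n,c in dict(near=(270,196),r=(410,108),l=(178,38)).items(): print('instr top',n,atz(pt,c,.21))
print('nets',best(bot.spot_point,pt,'camera_lens'),best(bot.spot_point,ps,'camera_lens'),bot.spot_point(pt,'camera_focus'))
for a,b in [((385.3,168.1),(233.6,279.8)),((386,166.5),(230,279.5))]: print('lens',tri([ray(pt,a),ray(ps,b)]))
print('foot',atz(pt,(379,170),.005),'foot',atz(pt,(380,168),.0))
im=pt['pixels'][130:320,200:430,::-1];cv2.imwrite('pics/crop.png',cv2.resize(im,None,fx=3.1,fy=3.1,interpolation=3))
E
```

```text
cap top [0.482  0.2573 0.062 ] obj [0.4666 0.1758 0.067 ] short [0.4996 0.3405 0.032 ]
lookalikes [0.3825 0.2497 0.03  ] [0.3774 0.1838 0.05  ]
nestcorner a [0.5409 0.3663 0.016 ]
nestcorner b [0.4921 0.1357 0.016 ]
nestcorner c [0.4253 0.1468 0.016 ]
nestcorner d [0.4735 0.3824 0.016 ]
instr top near [0.5465 0.2557 0.21  ]
instr top r [0.705 0.003 0.21 ]
instr top l [0.8431 0.4254 0.21  ]
nets [384.7 167.5] [230.9 278.5] [{'position': [386.8, 179.1], 'conf': 0.8}]
lens (array([0.60837855, 0.04599064, 0.14834666]), [np.float64(0.002643117333156185), np.float64(0.002643117333156134)])
lens (array([0.61112094, 0.04332341, 0.15187397]), [np.float64(0.0009393654524769324), np.float64(0.0009393654524768621)])
foot [0.6385 0.042  0.005 ] foot [0.644  0.0393 0.    ]
```

View pics/crop.png

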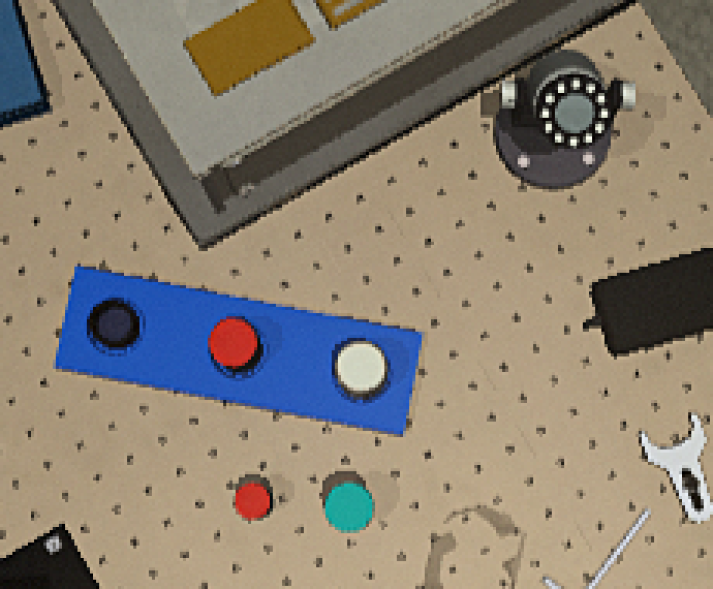

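The crop confirms the choice: the large red cap is in the middle pocket. The inspection camera's ring sits at top view (385,167). I'll go toward it for a wrist view on the way.

>>> carry_out(
  rows=[
    [[0.422,-0.258,-0.05,14.4],[0.422,-0.258,-0.05,14.4],[0.422,-0.258,-0.05,14.4],[0.422,-0.258,-0.05,14.4],[0.422,-0.258,-0.05,14.4],[0.422,-0.258,-0.05,14.4],[0.422,-0.258,-0.05,14.4],[0.422,-0.258,-0.05,14.4],[0.422,-0.258,-0.05,14.4],[0.422,-0.258,-0.05,14.4],[0.515,-0.539,-0.05,14.4],[0.515,-0.539,-0.05,14.4]],
  ],
)

```text
clock: 2.45
position: [0.462, -0.2257, 0.275]
tool_rot: [3.142, -0.0, -0.0]
force: [0.9, -0.1, -0.4]
grip_width: 0.0851
finger_force: 0.0
```

>>> carry_out(
  rows=[
    [[0.058,-0.271,0,0],[0.058,-0.271,0,0],[0.058,-0.271,0,0],[0.058,-0.271,0,0],[0.058,-0.271,0,0],[0.058,-0.271,0,0],[0.058,-0.271,0,0],[0.058,-0.271,0,0],[0.058,-0.271,0,0]],
  ],
  grip=0.056,
)

```text
clock: 3.2
position: [0.5192, 0.0449, 0.2749]
tool_rot: [-3.141, 0.0, 0.002]
force: [-0.6, -1.1, 0.3]
grip_width: 0.0563
finger_force: 0.0
```

```bash
python3 - <<'E'
from h import *
p=bot.grab_frame('wrist');s=bot.observe();print(s['position'],s['tool_rot'],s['grip_width'])
cv2.imwrite('pics/w1.png',p['pixels'][:,:,::-1])
import pickle;pickle.dump(p,open('w1.pkl','wb'))
print(np.round(p['pose'],4).tolist())
for l in ['camera_lens','camera_focus']: print(l,[(np.round(r['position'],1).tolist(),round(r['conf'],2)) for r in bot.spot_point(p,l)])
E
```

```text
[0.51913678 0.04342119 0.2749068 ] [3.14133643e+00 2.05659831e-04 1.56944674e-04] 0.055732961744336826
[[0.0024, -0.9485, -0.3166, 0.6004], [-1.0, -0.0025, 0.0001, 0.0459], [-0.0009, 0.3166, -0.9485, 0.4159], [0.0, 0.0, 0.0, 1.0]]
camera_lens [([318.3, 104.1], 0.89)]
camera_focus []
```

View pics/w1.png

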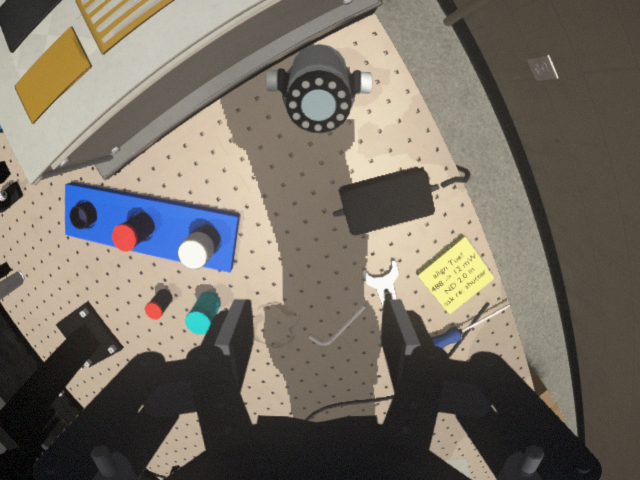

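Wrist view: the lens ring is centred at about (318,104), with tilt knobs at about (276,80) and (364,82). I'll work out the line of sight from the lamps and the tilt axis.

```bash
python3 - <<'E'
from h import *
import pickle;from scipy.optimize import least_squares
p=pickle.load(open('w1.pkl','rb'));im=p['pixels']
c=im[50:145,260:380].astype(int);g=c.min(2)
# lamps
m=(g>150).astype(np.uint8);n,lab,st,ce=cv2.connectedComponentsWithStats(m)
L=[]
for i in range(1,n):
    q=ce[i]+[260,50];d=np.hypot(*(q-[318.5,102]));print(np.round(q,1),st[i,4],round(d,1))
    if 20<d<36 and 4<st[i,4]<60:L.append(q)
R=[ray(p,q,True) for q in L]
def pl(v,rs=R):
    C=v[:3];e,a=v[3:5];nn=np.array([np.cos(e)*np.cos(a),np.cos(e)*np.sin(a),np.sin(e)]);
    return C,nn
def f(v):
    C,nn=pl(v);out=[]
    for o,d in R:
        x=o+d*(nn@(C-o))/(nn@d);out.append((np.linalg.norm(x-C)-v[5])*1000)
    return np.array(out+[(C[2]-.11-.05*np.sin(v[3]))*1000])
r=least_squares(f,[.61,.044,.155,1.1,np.pi,.019]);print(len(L),r.x,np.rad2deg(r.x[3:5]),r.cost)
# geometry
def atz(q,z):
    o,d=ray(p,q,True);return o+d*(z-o[2])/d[2]
for ks in [((276,80),(364,82)),((272,80),(368,82))]:
    a,b=[atz(k,.11) for k in ks];mid=(a+b)/2
    print('axis',a,b,mid,'perp az',np.rad2deg(np.arctan2(*(np.array([-(b-a)[0],(b-a)[1]]))))) 
    for q in [(318.4,103.8),(319,104)]:
        for e in range(50,80,3):
            x=atz(q,.11+.05*np.sin(np.deg2rad(e)));h=x-mid
            if abs(np.linalg.norm(h[:2])-.05*np.cos(np.deg2rad(e)))<.0012: print(e,x,'az',np.rad2deg(np.arctan2(h[1],h[0])),np.linalg.norm(h)) 
cv2.imwrite('pics/lens.png',cv2.resize(im[35:145,250:390,::-1],None,fx=5,fy=5,interpolation=2))
E
```

```text
[365.4  95.1] 2445 47.4
[272.2  78.7] 25 51.9
[318.1 104.5] 765 2.5
[291.5 104.5] 2 27.1
[344.  105.5] 4 25.7
[293. 106.] 1 25.8
[338. 117.] 1 24.6
[340. 117.] 1 26.2
[328. 125.] 1 24.9
[317. 126.] 1 24.0
[330. 126.] 1 26.6
[318. 128.] 1 26.0
0 [0.61       0.044      0.1545606  1.10000997 3.14159265 0.019     ] [ 63.02592847 180.        ] 1.4090826892623185e-11
axis [0.63425768 0.07923255 0.11      ] [0.63291486 0.00826924 0.11      ] [0.63358627 0.0437509  0.11      ] perp az 178.9159357923842
65 [0.61206631 0.045146   0.15531539] az 176.2907898060262 0.05018505487186348
65 [0.61192722 0.04473384 0.15531539] az 177.40156309354654 0.05023509882573146
axis [0.63435797 0.08248513 0.11      ] [0.63304417 0.00500533 0.11      ] [0.63370107 0.04374523 0.11      ] perp az 179.028549377196
65 [0.61206631 0.045146   0.15531539] az 176.2954751483777 0.05023454676649298
65 [0.61192722 0.04473384 0.15531539] az 177.4003661854603 0.050284812555250184
```

View pics/lens.png

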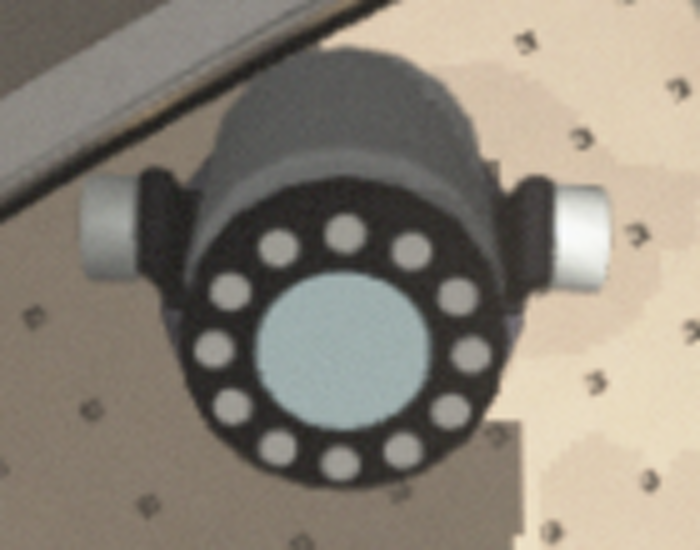

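The lamp ring shows clearly: 12 lamps around the crop centre (342,351). I'll fit the ring plane from those lamp pixels.

```bash
cat > fit.py <<'E'
from h import *
import pickle;from scipy.optimize import least_squares
p=pickle.load(open('w1.pkl','rb'))
L=np.array([(345,234),(411,250),(458,297),(470,355),(450,411),(403,450),(340,463),(278,448),(232,406),(214,349),(230,291),(279,247)])/5.+[249.6,34.6]
R=[ray(p,q,True) for q in L]
def nrm(e,a): return np.array([np.cos(e)*np.cos(a),np.cos(e)*np.sin(a),np.sin(e)])
def f(v):
    C=v[:3];n=nrm(v[3],v[4]);u=np.cross(n,[0,0,1]);u/=np.linalg.norm(u);w=np.cross(n,u);out=[]
    for i,(o,d) in enumerate(R):
        t=v[6]+i*np.pi/6*SGN
        x=C+v[5]*(np.cos(t)*u+np.sin(t)*w);k=x-o
        out+=list(np.cross(k/np.linalg.norm(k),d)*400)
    return np.array(out+[(C[2]-.11-.05*np.sin(v[3]))*1000])
best=None
for SGN in (1,-1):
  for t0 in np.arange(0,6.3,.5):
    r=least_squares(f,[.61,.044,.155,1.1,np.pi,.019,t0])
    if best is None or r.cost<best.cost: best=r
print(best.cost,best.x,np.rad2deg(best.x[3:5]))
n=nrm(*best.x[3:5]);print('axis mid',best.x[:3]-.05*n,'focus',best.x[:3]+.08*n)
for q in [(107,228),(582,238)]:
    o,d=ray(p,np.array(q)/5.+[249.6,34.6],True);print(o+d*(.11-o[2])/d[2])
E
python3 fit.py
```

```text
0.1556162625761119 [ 0.61136355  0.04535421  0.15491063  1.11568596  3.11544269 -0.01769097
  1.57682155] [ 63.92409704 178.50171768]
axis mid [0.63333411 0.04477954 0.11      ] focus [0.57621066 0.04627366 0.22676763]
[0.63421719 0.08329984 0.11      ]
[0.63281091 0.00663714 0.11      ]
```

>>> carry_out(
  rows=[
    [[-0.037,-0.214,0.04,11.3],[-0.037,-0.214,0.04,11.3],[-0.037,-0.214,0.04,11.3],[-0.037,-0.214,0.04,11.3],[-0.037,-0.214,0.04,11.3],[-0.037,-0.214,0.09,11.3],[-0.037,-0.214,0.09,11.3],[-0.037,-0.214,0.09,11.3],[-0.037,-0.214,0.09,11.3]],
  ],
)

```text
clock: 4.1
position: [0.4826, 0.2565, 0.1851]
tool_rot: [3.141, 0.0, -0.199]
force: [0.1, -0.5, 1.6]
grip_width: 0.0563
finger_force: 0.0
```

```bash
python3 - <<'E'
from h import *
p=bot.grab_frame('wrist');s=bot.observe();print(s['position'],np.rad2deg(s['tool_rot']),s['grip_width'])
cv2.imwrite('pics/w2.png',p['pixels'][:,:,::-1])
T=np.array(p['pose'])
def atz(q,z):
    o,d=ray(p,q,True);return np.round(o+d*(z-o[2])/d[2],4)
for l in ['lens_tube_center','short_tube_center','objective_center']: print(l,[(np.round(r['position'],1).tolist(),round(r['conf'],2),atz(r['position'],.034)) for r in bot.spot_point(p,l)])
hsv=cv2.cvtColor(p['pixels'],cv2.COLOR_RGB2HSV);m=(((hsv[...,0]<8)|(hsv[...,0]>172))&(hsv[...,1]>150)&(hsv[...,2]>90)).astype(np.uint8)
n,lab,st,ce=cv2.connectedComponentsWithStats(m)
for i in range(1,n):
    if st[i,4]>100: print('red',ce[i],st[i],atz(ce[i],.060))
E
```

```text
[0.48316361 0.25640004 0.18596761] [-1.79993669e+02 -4.82746442e-02 -1.14260583e+01] 0.05573358005365129
lens_tube_center [([342.6, 313.8], 0.9, array([0.3932, 0.2516, 0.034 ])), ([311.6, 219.7], 0.66, array([0.4845, 0.2612, 0.034 ])), ([414.8, 307.5], 0.59, array([0.385 , 0.1854, 0.034 ]))]
short_tube_center [([218.6, 213.6], 0.84, array([0.5053, 0.3358, 0.034 ]))]
objective_center [([415.1, 220.5], 0.87, array([0.4672, 0.1768, 0.034 ]))]
red [312.14259598 227.1535649 ] [ 293  209   40   40 1094] [0.4857 0.2602 0.06  ]
red [347.125      326.73409091] [335 316  25  22 440] [0.3951 0.249  0.06  ]
```

View pics/w2.png

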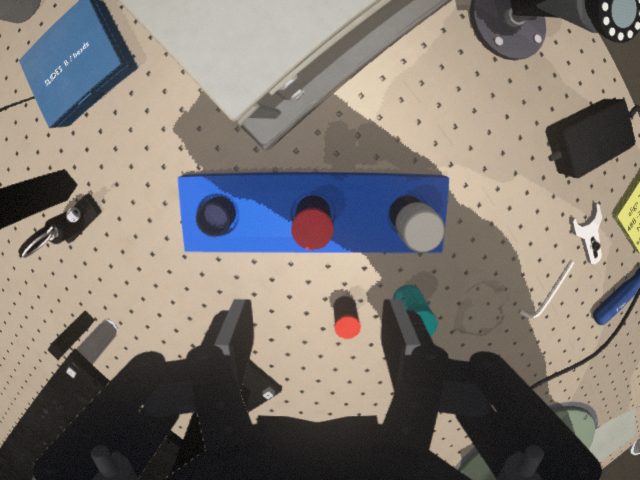

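Wrist view: the target cap is at (312,227) and the fingers straddle it in line with the nest. The small red part (347,326) and the turquoise one (413,310) are clear of the path. Going down.

>>> carry_out(
  rows=[
    [[0.001,-0.003,0.04,0],[0.001,-0.003,0.08,0],[0.001,-0.003,0.115,0],[0.001,-0.003,0.14,0],[0.001,-0.003,0.155,0],[0.001,-0.003,0.165,0],[0.001,-0.003,0.165,0]],
  ],
)

```text
clock: 4.88
position: [0.4838, 0.2596, 0.0191]
tool_rot: [3.141, 0.001, -0.199]
force: [0.7, -1.1, -0.1]
grip_width: 0.0561
finger_force: 0.0
```

>>> carry_out(
  rows=[
    [[0,0,0,0],[0,0,0,0],[0,0,0,0],[0,0,0,0],[0,0,0,0],[0,0,0,0],[0,0,0,0],[0,0,0,0]],
  ],
  grip=0.02,
  grip_force=25,
)

```text
clock: 5.55
position: [0.4848, 0.2603, 0.0213]
tool_rot: [-3.14, -0.002, -0.198]
force: [-0.3, -1.7, 9.9]
grip_width: 0.0309
finger_force: 24.2
```

>>> carry_out(
  rows=[
    [[0,0,-0.003,0],[-0.002,0,-0.003,0],[-0.004,0,-0.0035,0],[-0.006,0,-0.004,0],[-0.008,0,-0.005,0],[-0.0105,0,-0.0057,0],[-0.0125,0,-0.0062,0],[-0.0145,0,-0.0066,0],[-0.0165,0,-0.0068,0],[-0.0185,0,-0.007,0],[-0.0185,0,-0.007,0],[-0.0185,0,-0.007,0]],
  ],
)

```text
clock: 6.55
position: [0.4657, 0.2639, 0.027]
tool_rot: [3.142, 0.0, -0.198]
force: [2.2, -0.1, -0.8]
grip_width: 0.0309
finger_force: 25.5
```

```bash
python3 - <<'E'
from h import *
s=bot.observe();print(s['position'],np.rad2deg(s['tool_rot']),s['grip_width'],s['force'],s['finger_force'])
p=bot.grab_frame('wrist')
cv2.imwrite('pics/w3.png',cv2.resize(p['pixels'][100:400,180:500,::-1],None,fx=2,fy=2,interpolation=2))
E
```

```text
[0.46565893 0.26388127 0.02700485] [ 1.79996172e+02  2.12380100e-03 -1.13223902e+01] 0.0309042899754354 [ 2.17685956 -0.1427305  -0.77020074] 25.538122672587633
```

View pics/w3.png

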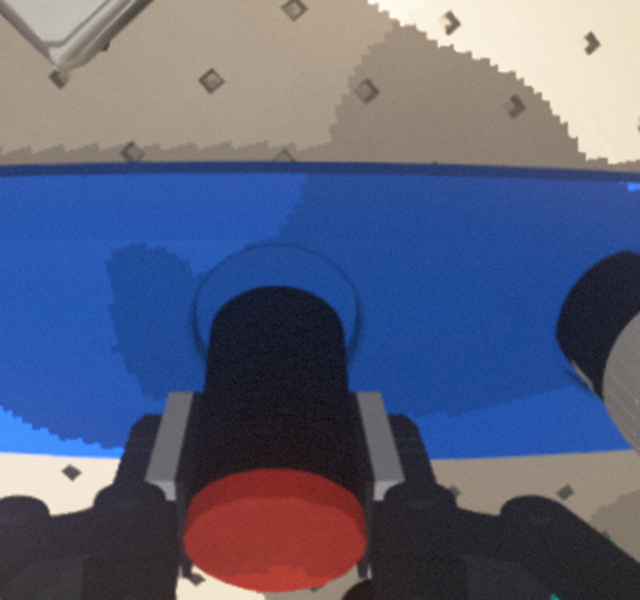

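The tilt worked: the tube leans with its bare end toward the top of the picture and its cap toward the robot. I'll grip harder and lift.

>>> carry_out(
  rows=[
    [[0,0,0,0],[0,0,0,0],[0,0,-0.005,0],[0,0,-0.015,0],[0,0,-0.03,0],[0,0,-0.05,0],[0,0,-0.075,0],[0,0,-0.1,0],[0,0,-0.125,0],[0,0,-0.145,0],[0.01,0.015,-0.16,0],[0.02,0.03,-0.175,0]],
  ],
  grip_force=70,
)

```text
clock: 7.6
position: [0.479, 0.2308, 0.204]
tool_rot: [-3.141, -0.0, -0.196]
force: [0.4, -0.2, -1.0]
grip_width: 0.0296
finger_force: 69.1
```

>>> carry_out(
  rows=[
    [[0.015,0.02,-0.01,-1],[0.028,0.04,-0.02,-2],[0.042,0.06,-0.03,-3],[0.056,0.08,-0.037,-4],[0.07,0.1,-0.042,-5],[0.084,0.12,-0.045,-6],[0.095,0.138,-0.047,-7],[0.104,0.15,-0.047,-8],[0.11,0.158,-0.047,-9],[0.115,0.164,-0.047,-10],[0.115,0.164,-0.047,-10],[0.115,0.164,-0.047,-10]],
  ],
)

```text
clock: 8.6
position: [0.5596, 0.0471, 0.2495]
tool_rot: [-3.141, 0.0, -0.024]
force: [0.2, 0.5, -0.3]
grip_width: 0.0296
finger_force: 69.1
```

```bash
python3 - <<'E'
from h import *
import pickle
s=bot.observe();print(s['position'],np.rad2deg(s['tool_rot']),s['grip_width'],s['force'],s['finger_force'],s['clock'])
P={}
for n in ['wrist','side','top']:
    p=bot.grab_frame(n);P[n]=p
    for l in ['lens_tube_center','lens_tube_end']: print(n,l,[(np.round(r['position'],1).tolist(),round(r['conf'],2)) for r in bot.spot_point(p,l)])
pickle.dump((s,P),open('f1.pkl','wb'))
a=P['wrist']['pixels'][50:410,160:480];b=cv2.resize(P['side']['pixels'][120:270,200:360],None,fx=2.4,fy=2.4);c=cv2.resize(P['top']['pixels'][100:220,300:420],None,fx=2,fy=2)
H=np.zeros((600,800,3),np.uint8);H[:360,:320]=a;H[:360,330:330+b.shape[1]]=b;H[360:600,:240]=c
cv2.imwrite('pics/f1.png',H[:,:,::-1])
E
```

```text
[0.55964453 0.04709002 0.24951439] [-1.79983127e+02  2.70352276e-03 -1.38901271e+00] 0.029628239882726694 [ 0.17528192  0.45183707 -0.25518065] 69.12603244185448 8.6
wrist lens_tube_center [([318.1, 314.0], 0.97), ([210.3, 349.0], 0.97), ([164.0, 344.9], 0.63)]
wrist lens_tube_end [([316.1, 268.2], 0.95), ([168.3, 337.2], 0.9), ([210.8, 340.0], 0.66), ([146.2, 265.9], 0.58)]
side lens_tube_center [([368.8, 245.6], 0.82), ([227.0, 207.0], 0.76), ([339.5, 234.3], 0.58)]
side lens_tube_end [([227.0, 223.4], 0.94), ([341.2, 248.9], 0.9), ([369.2, 250.5], 0.65)]
top lens_tube_center [([280.5, 291.1], 0.67), ([310.7, 294.4], 0.65)]
top lens_tube_end [([284.8, 286.7], 0.54)]
```

View pics/f1.png

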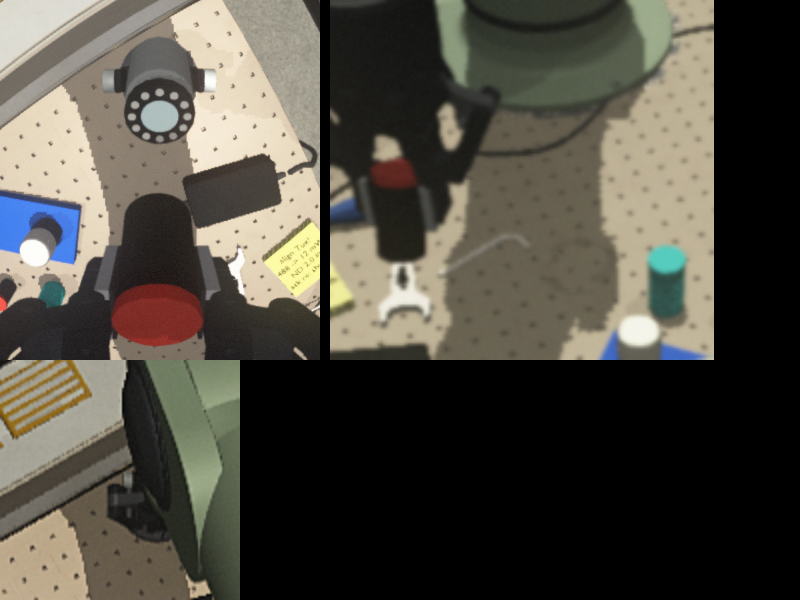

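Wrist view: the bare end's arc is at about (317,244) and the red cap spans rows 334–396. In the side view the tube's bottom is at about (229,229). I'll fit the tube pose to these outlines.

```bash
cat > tube.py <<'E'
from h import *
import pickle,sys;from scipy.optimize import least_squares
s,P=pickle.load(open(sys.argv[1],'rb'))
def red(im,lo):
    h=cv2.cvtColor(im,cv2.COLOR_RGB2HSV);return (((h[...,0]<8)|(h[...,0]>172))&(h[...,1]>130)&(h[...,2]>lo))
def span(b): i=np.where(b)[0];return (i.min()-.5,i.max()+.5) if len(i) else None
W=P['wrist']['pixels'];S=P['side']['pixels']
def largest(m,roi):
    z=np.zeros_like(m);z[roi]=m[roi];n,l,st,c=cv2.connectedComponentsWithStats(z.astype(np.uint8));k=1+np.argmax(st[1:,4]);return l==k
rw=largest(red(W,60),np.s_[300:430,240:400]);rs=largest(red(S,40),np.s_[160:230,200:260])
g=W[:,312:324].max(2).mean(1);top=[r for r in range(225,330) if g[r]<55][0]
print('edge prof',top,np.round(g[top-3:top+3]));a,b=g[top-2],g[top+2]
wtop=top-3+np.interp(-((g[top-3]+g[top+2])/2),-g[top-3:top+3],np.arange(6))
gs=S[:,226:231].max(2).mean(1);print('side prof',np.round(gs[205:236]))
print('red wrist rows',span(rw.any(1)),'cols',span(rw.any(0)),'side rows',span(rs.any(1)),'cols',span(rs.any(0)))
i=np.arange(215,235);sb=[r for r in i if gs[r]>70][0];th=(gs[sb-2]+gs[sb+1])/2;sbot=sb-1+(th-gs[sb-1])/(gs[sb]-gs[sb-1]) 
yaw=s['tool_rot'][2];X=np.array([np.cos(yaw),np.sin(yaw),0]);Y=np.array([-np.sin(yaw),np.cos(yaw),0]);Z=np.array([0,0,1.])
t=np.linspace(0,2*np.pi,361)
def proj(p,x,fish):
    K=np.array(p['K']);T=np.array(p['pose']);c=(x-T[:3,3])@T[:3,:3]
    if fish:
        r=np.hypot(c[:,0],c[:,1]);a=np.arctan2(r,c[:,2]);q=c[:,:2]/r[:,None]*a[:,None]
    else: q=c[:,:2]/c[:,2:]
    return q*[K[0,0],K[1,1]]+[K[0,2],K[1,2]]
def model(v):
    E=np.array(v[:3]);th=v[3];u=-np.sin(th)*X+np.cos(th)*Z;m=np.cos(th)*X+np.sin(th)*Z
    C=lambda h,r:E+h*u+r*(np.cos(t)[:,None]*m+np.sin(t)[:,None]*Y)
    w=lambda h,r:proj(P['wrist'],C(h,r),1);d=lambda h,r:proj(P['side'],C(h,r),0)
    ct=w(.056,.016)
    return np.array([w(0,.01525)[:,1].min(),w(.047,.016)[:,1].min(),ct[:,1].max(),ct[:,0].min(),ct[:,0].max(),
      d(0,.01525)[:,1].max(), d(.056,.016)[:,1].min()]),u
a=span(rw.any(1));c=span(rw.any(0))
meas=np.array([wtop,a[0],a[1],c[0],c[1],sbot,span(rs.any(1))[0]])
wt=np.array([1,1,1,1,1,.7,.3])
tc=s['position'];x0=[tc[0]+.016,tc[1],tc[2]-.012,.45]
r=least_squares(lambda v:(model(v)[0]-meas)*wt,x0,x_scale=[.01,.01,.01,.1])
print('meas',np.round(meas,1),'res',np.round(model(r.x)[0]-meas,2));u=model(r.x)[1]
E=r.x[:3];print('E',E,'tilt',np.rad2deg(r.x[3]),'u',u,'rel TCP',E-tc)
r2=least_squares(lambda v:((model(v)[0]-meas)*wt)[:5],x0,x_scale=[.01,.01,.01,.1]);print('wrist only',r2.x[:3],np.rad2deg(r2.x[3]),r2.cost)
E
python3 tube.py f1.pkl
```

```text
edge prof 244 [135. 125.  79.  50.  43.  44.]
side prof [ 30.  32.  32.  32.  33.  33.  33.  32.  32.  33.  33.  34.  34.  34.
  35.  35.  35.  35.  35.  35.  36.  35.  38.  56. 132. 202. 185. 161.
 153. 132. 124.]
red wrist rows (np.float64(333.5), np.float64(395.5)) cols (np.float64(270.5), np.float64(362.5)) side rows (np.float64(185.5), np.float64(198.5)) cols (np.float64(216.5), np.float64(235.5))
meas [242.8 333.5 395.5 270.5 362.5 228.8 185.5] res [-0.62 -0.32  1.17  1.11 -1.09  1.32  1.17]
E [0.57580627 0.04769482 0.23476812] tilt 22.847557338033198 u [-0.38816654  0.00941211  0.92154118] rel TCP [ 0.01616175  0.0006048  -0.01474627]
wrist only [0.57575805 0.04770035 0.23460834] 22.89436252702222 2.122369289466826
```

The tilt reads about 23° against roughly 26° wanted. I'll refine it with a full-contour fit before correcting, and recheck the line of sight in the same picture.

```bash
cat > cont.py <<'E'
import sys,io,contextlib
from contextlib import redirect_stdout
with redirect_stdout(io.StringIO()):
    exec(open('tube.py').read())
# edges
G=cv2.GaussianBlur(W.max(2).astype(np.float32),(0,0),.7)
def cross(v,th): # first sub-pixel crossing where v goes below th
    for i in range(1,len(v)):
        if v[i]<th<=v[i-1]: return i-1+(v[i-1]-th)/(v[i-1]-v[i])
def edge(v):
    k=cross(v,65)
    if k is None: return None
    k=int(k);th=(v[max(k-3,0)]+v[min(k+4,len(v)-1)])/2
    return cross(v,th)
B=[]
for c in range(298,337,2):
    e=edge(G[225:290,c]); 
    if e is not None:B.append((c,225+e))
for r in range(258,288,2):
    e=edge(G[r,250:317]); 
    if e is not None:B.append((250+e,r))
    e=edge(G[r,385:317:-1]); 
    if e is not None:B.append((385-e,r))
B=np.array(B)
R=cv2.GaussianBlur(W[...,0].astype(np.float32)-W[...,1:].max(2),(0,0),.7)
ins=np.median(R[360:390,300:335]);h=.5*ins
Cc=[]
for c in range(280,356,3):
    for a,b,st in ((300,360,1),(420,360,-1)):
        v=-R[a:b:st,c];e=cross(v,-h)
        if e is not None:Cc.append((c,a+st*e))
Cc=np.array(Cc)
def hull(p): return cv2.convexHull(p.astype(np.float32))
def res(v,sp=False):
    E=np.array(v[:3]);th=v[3];fx=v[4] if len(v)>4 else 0
    Xa=X*np.cos(fx)+Y*np.sin(fx);Ya=-X*np.sin(fx)+Y*np.cos(fx)
    u=-np.sin(th)*Xa+np.cos(th)*Z;m=np.cos(th)*Xa+np.sin(th)*Z
    C=lambda h,r:proj(P['wrist'],E+h*u+r*(np.cos(t)[:,None]*m+np.sin(t)[:,None]*Ya),1)
    hb=hull(np.r_[C(0,.01525),C(.047,.01525)]);hc=hull(np.r_[C(.047,.016),C(.056,.016)])
    pb=[cv2.pointPolygonTest(hb,(float(a),float(b)),True) for a,b in B];pc=[cv2.pointPolygonTest(hc,(float(a),float(b)),True) for a,b in Cc]
    return (np.array(pb),np.array(pc)) if sp else np.r_[pb,pc]
kw=dict(x_scale=[.01,.01,.01,.1],loss='soft_l1',diff_step=1e-3)
q=least_squares(res,r.x,**kw);pb,pc=res(q.x,True)
cov=np.linalg.inv(q.jac.T@q.jac)
print('E',q.x[:3],'tilt',np.rad2deg(q.x[3]),'sig/px',np.rad2deg(np.sqrt(cov[3,3]))*3,'rms',pb.std(),pc.std(),'n',len(pb),len(pc),'mean',pb.mean(),pc.mean(),'rel',q.x[:3]-tc)
for lab,fn in (('body only',lambda v:res(v,True)[0]),('cap only',lambda v:res(v,True)[1])):
    z=least_squares(fn,q.x,**kw);print(lab,z.x[:3],np.rad2deg(z.x[3]),z.cost)
lens=np.array([[.61136,.04535,.15491]]);print('lens reproj',proj(P['wrist'],lens,1))
E
python3 cont.py f1.pkl; python3 - <<'E'
import pickle,cv2,numpy as np
s,P=pickle.load(open('f1.pkl','rb'));W=P['wrist']['pixels'].astype(int)
c=W[130:200,285:355];m=((c[...,2]-c[...,0]>5)&(c.min(2)>110)).astype(np.uint8)
n,l,st,ce=cv2.connectedComponentsWithStats(m);k=1+np.argmax(st[1:,4]);print('lens px',ce[k]+[285,130],st[k])
E
```

```text
lens px [319.16470588 165.96791444] [ 16  21  38  31 935]Traceback (most recent call last):
  File "cont.py", line 43, in <module>
    q=least_squares(res,r.x,**kw);pb,pc=res(q.x,True)
                        ^^^
AttributeError: 'int' object has no attribute 'x'
```

```bash
sed -i 's/^# edges/x00=r.x.copy()/; s/least_squares(res,r.x/least_squares(res,x00/' cont.py; python3 cont.py f1.pkl
```

```text
E [0.57515513 0.04726398 0.233139  ] tilt 23.546401757242794 sig/px 0.6566677063247055 rms 9.420837750051227 0.6093540754264954 n 50 52 mean -4.514756299705806 0.17677034119605214 rel [ 0.0155106   0.00017396 -0.01637539]
body only [0.59325738 0.04389994 0.26476201] 55.855377348789396 154.3774063914345
cap only [0.56989073 0.04776983 0.22813776] 20.934206402370567 1.8150471959987518
lens reproj [[319.22558965 166.53769347]]
```

```bash
sed -i '/^for lab/,$d' cont.py; cat >> cont.py <<'E'
k=np.abs(pb)<2.5;print('drop',np.round(B[~k]).tolist()[:12]);B=B[k]
for N in (4,5):
    q=least_squares(res,q.x if N==4 else np.r_[q.x,0],**{**kw,'x_scale':[.01,.01,.01,.1,.1][:N]});pb,pc=res(q.x,True)
    print(N,'E',q.x[:3],'tilt,fx',np.rad2deg(q.x[3:]),'rms',pb.std(),pc.std(),'n',len(pb),'mean',pb.mean(),pc.mean(),'rel',q.x[:3]-tc)
z=least_squares(lambda v:res(v,True)[0],q.x[:4],**kw);print('body only',z.x[:3],np.rad2deg(z.x[3]),z.cost)
E
python3 cont.py f1.pkl
```

```text
E [0.57515513 0.04726398 0.233139  ] tilt 23.546401757242794 sig/px 0.6566677063247055 rms 9.420837750051227 0.6093540754264954 n 50 52 mean -4.514756299705806 0.17677034119605214 rel [ 0.0155106   0.00017396 -0.01637539]
drop [[383.0, 258.0], [367.0, 260.0], [375.0, 262.0], [371.0, 264.0], [374.0, 266.0], [383.0, 268.0], [381.0, 270.0], [372.0, 272.0], [369.0, 274.0], [360.0, 276.0]]
4 E [0.57496493 0.0474859  0.23285011] tilt,fx [23.54139727] rms 0.31695581213682306 0.5098850156405392 n 40 mean -0.1062546941771556 0.09802853970014883 rel [ 0.0153204   0.00039588 -0.01666428]
5 E [0.57496493 0.0474859  0.23285011] tilt,fx [2.35413973e+01 7.94002618e-07] rms 0.31695569298561155 0.5098850658578848 n 40 mean -0.1062545615813987 0.09802848906682757 rel [ 0.0153204   0.00039588 -0.01666428]
body only [0.57462774 0.04741421 0.23499181] 17.15567025287281 0.13524677252680717
```

```bash
cat >> cont.py <<'E'
T0=np.array(P['wrist']['pose']).copy();meas0=meas
def joint(v):
    T=T0.copy();T[:3,3]+=v[4:7];P['wrist']['pose']=T
    a=res(v[:4])/3;sd=(model(v[:4])[0]-meas0)[5:]*[1,.6]
    th=v[3];k=(v[2]-tc[2])-(.0195-(.0153+.0195)*np.cos(th))
    return np.r_[a,sd,v[4:7]/.002,k/KS]
for KS in (.0012,1.):
    j=least_squares(joint,np.r_[q.x[:4],0,0,0],x_scale=[.01,.01,.01,.1,.003,.003,.003],loss='soft_l1',diff_step=1e-3)
    print('joint',KS,j.x[:3],'rel',j.x[:3]-tc,'tilt',np.rad2deg(j.x[3]),'bias mm',j.x[4:]*1e3,'cost',j.cost,'side',np.round(joint(j.x)[-6:-4],2),'sig',np.rad2deg(np.sqrt(np.linalg.inv(j.jac.T@j.jac)[3,3])))
E
python3 cont.py f1.pkl | grep joint
```

```text
joint 0.0012 [0.57517619 0.04747538 0.23646733] rel [ 0.01553167  0.00038536 -0.01304706] tilt 23.49940422932081 bias mm [ 0.10226115 -0.00445886  3.39963863] cost 2.170174203525974 side [ 0.07 -0.02] sig 0.6071235669443764
joint 1.0 [0.57385899 0.04730592 0.23434538] rel [ 0.01421446  0.0002159  -0.01516901] tilt 23.535837433933715 bias mm [-1.12220015 -0.18001563  1.44533132] cost 1.5362833553929542 side [0.44 0.3 ] sig 0.6057612527444287
```

```bash
cat >> fit.py <<'E'
s,P=pickle.load(open('f1.pkl','rb'));p2=P['wrist']
def proj(p,x):
    K=np.array(p['K']);T=np.array(p['pose']);c=(x-T[:3,3])@T[:3,:3];r=np.hypot(c[:,0],c[:,1]);a=np.arctan2(r,c[:,2]);return c[:,:2]/r[:,None]*a[:,None]*K[0,0]+[K[0,2],K[1,2]]
def lamps(v):
    n=nrm(v[3],v[4]);u=np.cross(n,[0,0,1]);u/=np.linalg.norm(u);w=np.cross(n,u);t=v[6]+np.arange(12)*np.pi/6*SG
    return v[:3]+v[5]*(np.cos(t)[:,None]*u+np.sin(t)[:,None]*w)
for SG in (1,-1):
    if np.abs(proj(p,lamps(best.x))-L).max()<3: break
def refine(p,q,rad):
    g=p['pixels'].astype(float).mean(2);out=[]
    for x,y in q:
        for _ in range(4):
            yy,xx=np.mgrid[int(round(y))-rad:int(round(y))+rad+1,int(round(x))-rad:int(round(x))+rad+1];z=g[yy,xx];w=np.clip(z-(z.min()+.4*(z.max()-z.min())),0,None)*(np.hypot(yy-y,xx-x)<=rad+.5)
            x,y=(w*xx).sum()/w.sum(),(w*yy).sum()/w.sum()
        out.append((x,y))
    return np.array(out)
q1=refine(p,proj(p,lamps(best.x)),4);q2=refine(p2,proj(p2,lamps(best.x)),4)
print('shift',np.abs(q1-L).max(),np.abs(q2-proj(p2,lamps(best.x))).max(0))
for use in ((1,0),(0,1),(1,1)):
    def F(v):
        b=v[7:10];x=lamps(v)-b
        return np.r_[((proj(p,x)-q1)*use[0]).ravel()/.4,((proj(p2,x)-q2)*use[1]).ravel()/.4,(v[2]-.11-.05*np.sin(v[3]))*1e4, b/.002,(v[0]-.05*nrm(v[3],v[4])[0]-b[0]-.6335)/.0015]
    r=least_squares(F,np.r_[best.x,0,0,0]);print(use,r.x[:3],np.rad2deg(r.x[3:5]),'b',r.x[7:]*1e3,r.cost,'focus',r.x[:3]+.08*nrm(*r.x[3:5]),'sig',np.rad2deg(np.sqrt(np.linalg.inv(r.jac.T@r.jac)[3,3])))
E
python3 fit.py|tail -4
```

```text
shift 0.25177045932895226 [0.10608765 0.56703773]
(1, 0) [0.61134906 0.04535484 0.15478851] [ 63.60750782 178.66777556] b [-1.67082676e-15 -4.28773741e-16 -5.15171187e-03] 0.19615123579595753 focus [0.57579725 0.04618163 0.22645011] sig 1.0234365396184575
(0, 1) [0.61155677 0.04532623 0.15483997] [ 63.74074745 179.21745213] b [ 7.36641258e-16 -2.32150692e-08  3.88097949e-02] 0.19450944417115296 focus [0.57616539 0.04580963 0.22658407] sig 0.7448603745522522
(1, 1) [0.61140748 0.04533652 0.15479424] [ 63.62953959 179.07061129] b [1.39285494e-07 3.45213861e-08 1.12015219e+00] 0.6155886362522076 focus [0.57587829 0.04591288 0.22646951] sig 0.6206987462457138
```

Two-view fit: the line of sight is 26.3° off vertical and the tube about 23.5°. There is plenty of time, so I'll return to the pocket rim and add about 3° of tilt.

>>> carry_out(
  rows=[
    [[-0.006,-0.012,0.0,1],[-0.015,-0.03,0.0,2],[-0.025,-0.055,0.0,3],[-0.036,-0.08,0.01,4],[-0.047,-0.105,0.02,5],[-0.058,-0.13,0.03,6],[-0.069,-0.155,0.045,7],[-0.08,-0.18,0.06,8],[-0.09,-0.2,0.075,9],[-0.0962,-0.2139,0.09,9.9],[-0.0962,-0.2139,0.1,9.9],[-0.0962,-0.2139,0.1,9.9]],
  ],
)

```text
clock: 10.05
position: [0.4676, 0.2633, 0.1472]
tool_rot: [3.14, 0.002, -0.194]
force: [-0.3, -0.3, -0.7]
grip_width: 0.0299
finger_force: 69.2
```

>>> carry_out(
  rows=[
    [[0,0,0.02,0],[0,0,0.045,0],[0,0,0.07,0],[0,0,0.09,0],[0,0,0.105,0],[0,0,0.113,0],[0,0,0.118,0],[0,0,0.12,0],[0,0,0.12,0],[0,0,0.12,0]],
  ],
)

```text
clock: 10.88
position: [0.4693, 0.2632, 0.0298]
tool_rot: [-3.141, -0.001, -0.196]
force: [0.0, -0.6, -1.6]
grip_width: 0.0295
finger_force: 69.2
```

```bash
python3 - <<'E'
from h import *
S=[]
p=bot.grab_frame('wrist')
s=bot.observe();S.append(s['position'])
print(S,s['tool_rot'],s['force'],s['clock'])
cv2.imwrite('pics/w5.png',cv2.resize(p['pixels'][180:410,200:440,::-1],None,fx=2,fy=2,interpolation=2))
E
```

```text
[array([0.46931362, 0.26334874, 0.02985885])] [-3.14066798e+00 -9.00076620e-04 -1.96190758e-01] [-0.13967035 -0.21667753 -0.91531736] 10.9333
```

View pics/w5.png

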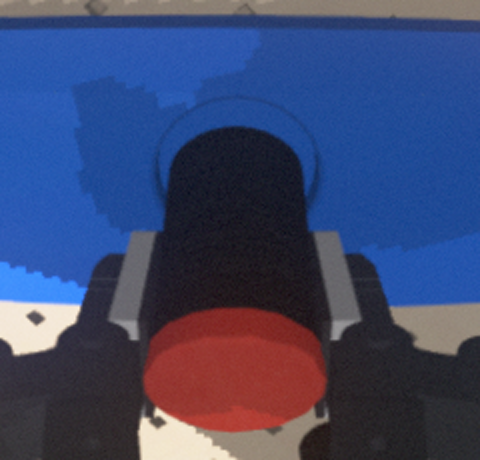

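The tube is back inside the pocket with clearance, its end arc at crop (237,128). Pushing a little further.

>>> carry_out(
  rows=[
    [[0,0,0.001,0],[0,0,0.002,0],[-0.001,0,0.002,0],[-0.002,0,0.002,0],[-0.003,0,0.002,0],[-0.004,0,0.002,0],[-0.005,0,0.002,0],[-0.0054,0,0.002,0],[-0.0054,0,0.002,0],[-0.0054,0,0.002,0]],
  ],
  grip_force=25,
)

```text
clock: 11.77
position: [0.465, 0.2641, 0.0274]
tool_rot: [-3.141, -0.002, -0.197]
force: [9.0, -2.6, -2.1]
grip_width: 0.0293
finger_force: 69.2
```

>>> carry_out(
  rows=[
    [[0,0,0,0],[0,0,0,0],[0,0,-0.005,0],[0,0,-0.015,0],[0,0,-0.03,0],[0,0,-0.05,0],[0,0,-0.075,0],[0,0,-0.1,0],[0,0,-0.125,0],[0,0,-0.145,0],[0.01,0.015,-0.16,0],[0.02,0.03,-0.175,0]],
  ],
  grip_force=70,
)

```text
clock: 12.77
position: [0.4767, 0.2314, 0.2038]
tool_rot: [-3.141, -0.0, -0.194]
force: [1.6, -0.3, -1.9]
grip_width: 0.0301
finger_force: 69.2
```

>>> carry_out(
  rows=[
    [[0.015,0.02,-0.01,-1],[0.028,0.04,-0.02,-2],[0.042,0.06,-0.03,-3],[0.056,0.08,-0.037,-4],[0.07,0.1,-0.042,-5],[0.084,0.12,-0.045,-6],[0.095,0.138,-0.047,-7],[0.104,0.15,-0.047,-8],[0.11,0.158,-0.047,-9],[0.115,0.164,-0.047,-10],[0.115,0.164,-0.047,-10],[0.115,0.164,-0.047,-10]],
  ],
)

```text
clock: 13.77
position: [0.5578, 0.0477, 0.2493]
tool_rot: [-3.141, 0.0, -0.022]
force: [0.1, 1.0, -0.6]
grip_width: 0.0299
finger_force: 69.2
```

```bash
python3 - <<'E'
from h import *
import pickle
P={n:bot.grab_frame(n) for n in ['wrist','side']};s=bot.observe()
print(s['position'],np.rad2deg(s['tool_rot']),s['clock'],s['finger_force'])
pickle.dump((s,P),open('f2.pkl','wb'))
E
python3 tube.py f2.pkl|tail -4; python3 cont.py f2.pkl|grep -E "joint|^4|drop"
```

```text
[0.55768136 0.04841579 0.24920064] [-1.79979173e+02  1.21066706e-02 -1.21726747e+00] 13.8667 69.20481607317924
red wrist rows (np.float64(333.5), np.float64(395.5)) cols (np.float64(270.5), np.float64(362.5)) side rows (np.float64(185.5), np.float64(197.5)) cols (np.float64(217.5), np.float64(236.5))
meas [242.7 333.5 395.5 270.5 362.5 227.9 185.5] res [-0.62 -0.31  1.16  1.09 -1.07  1.49  0.5 ]
E [0.57398544 0.04841017 0.23461155] tilt 22.881812444409302 u [-0.38874377  0.00826023  0.92130888] rel TCP [ 1.63040779e-02 -5.61865379e-06 -1.45890829e-02]
wrist only [0.57393549 0.04841584 0.23445059] 22.92452769968263 2.065068756154172
drop [[366.0, 258.0], [370.0, 260.0], [372.0, 262.0], [375.0, 264.0], [370.0, 266.0], [376.0, 268.0], [368.0, 270.0], [371.0, 272.0], [368.0, 274.0]]
4 E [0.57312731 0.04817773 0.23266721] tilt,fx [23.58495984] rms 0.3335084609716792 0.5177276637333567 n 41 mean -0.12173191080359523 0.103785169380403 rel [ 0.01544595 -0.00023806 -0.01653343]
joint 0.0012 [0.57325509 0.0482515  0.23613696] rel [ 0.01557373 -0.00016429 -0.01306367] tilt 23.553404868889178 bias mm [0.01387218 0.08044595 3.25143455] cost 2.289303215190732 side [ 0.28 -0.39] sig 0.6063176891012966
joint 1.0 [0.57204864 0.04811302 0.23401849] rel [ 0.01436728 -0.00030278 -0.01518215] tilt 23.587309531521218 bias mm [-1.09112673 -0.06488738  1.31286896] cost 1.6410045961172521 side [ 0.71 -0.05] sig 0.6065308435482801
```

The weaker grip setting did not relax the fingers (still 69 N), so the tube did not turn. One more trip: I'll push further and watch the force.

>>> carry_out(
  rows=[
    [[-0.01,-0.02,0.0,1],[-0.022,-0.045,0.0,2],[-0.034,-0.075,0.0,3],[-0.047,-0.105,0.01,4],[-0.06,-0.135,0.025,6],[-0.073,-0.165,0.045,7],[-0.086,-0.193,0.07,9],[-0.0943,-0.2132,0.095,9.9],[-0.0943,-0.2132,0.12,9.9],[-0.0943,-0.2132,0.145,9.9],[-0.0943,-0.2132,0.165,9.9],[-0.0943,-0.2132,0.175,9.9]],
  ],
)

```text
clock: 14.87
position: [0.4669, 0.263, 0.0719]
tool_rot: [3.14, 0.002, -0.193]
force: [-0.5, 1.3, -2.9]
grip_width: 0.0297
finger_force: 69.3
```

>>> carry_out(
  rows=[
    [[0,0,0.015,0],[0,0,0.03,0],[0,0,0.04,0],[0,0,0.0465,0],[0,0,0.0465,0],[-0.003,0,0.0465,0],[-0.0055,0,0.0465,0],[-0.007,0,0.0465,0],[-0.0085,0,0.0465,0],[-0.0085,0,0.0465,0]],
  ],
)

```text
clock: 15.7
position: [0.4616, 0.2646, 0.0288]
tool_rot: [-3.14, -0.003, -0.195]
force: [8.1, -2.7, -0.7]
grip_width: 0.0299
finger_force: 69.7
```

```bash
python3 - <<'E'
from h import *
import pickle
p=bot.grab_frame('wrist');s=bot.observe();print(s['position'],s['force'],s['clock'])
s0,P=pickle.load(open('f2.pkl','rb'));P['wrist']=p
s0={**s0,'position':s['position'],'tool_rot':s['tool_rot']};pickle.dump((s0,P),open('f3.pkl','wb'))
E
python3 tube.py f3.pkl|grep -E "edge|red|wrist only"; python3 cont.py f3.pkl|grep -E "^4|^E"
```

```text
[0.46165849 0.26462494 0.02881632] [ 6.57520007 -1.50437252 -1.57670466] 15.75
edge prof 239 [147. 136. 101.  55.  43.  44.]
red wrist rows (np.float64(335.5), np.float64(393.5)) cols (np.float64(271.5), np.float64(363.5)) side rows (np.float64(185.5), np.float64(197.5)) cols (np.float64(217.5), np.float64(236.5))
wrist only [0.48072326 0.26136396 0.01573329] 26.920913228120995 1.8375738989676824
E [0.48022217 0.26163987 0.01421683] tilt 27.81183637209101 sig/px 0.6591574932232435 rms 0.28415802836070975 0.5287742357933611 n 50 52 mean -0.09888358952985206 0.10507127530596329 rel [ 0.01856368 -0.00298508 -0.0145995 ]
4 E [0.48022217 0.26163987 0.01421683] tilt,fx [27.81183637] rms 0.28415802836070975 0.5287742357933611 n 50 mean -0.09888358952985206 0.10507127530596329 rel [ 0.01856368 -0.00298508 -0.0145995 ]
```

Tilt is now about 27.5° in contact, close to 26.3°. Lifting and going to the focus.

>>> carry_out(
  rows=[
    [[0.002,0,0,0],[0.002,0,-0.003,0],[0.002,0,-0.01,0],[0.002,0,-0.02,0],[0.002,0,-0.035,0],[0.002,0,-0.055,0],[0.002,0,-0.08,0],[0.002,0,-0.105,0],[0.002,0,-0.13,0],[0.002,0,-0.15,0],[0.012,0.015,-0.165,0],[0.022,0.03,-0.178,0]],
  ],
)

```text
clock: 16.75
position: [0.4757, 0.2312, 0.208]
tool_rot: [-3.14, -0.001, -0.192]
force: [0.6, -0.5, -0.9]
grip_width: 0.0299
finger_force: 69.6
```

>>> carry_out(
  rows=[
    [[0.015,0.02,-0.01,-1],[0.028,0.04,-0.02,-2],[0.042,0.06,-0.03,-3],[0.056,0.08,-0.035,-4],[0.07,0.1,-0.037,-5],[0.084,0.12,-0.037,-6],[0.095,0.138,-0.037,-7],[0.104,0.15,-0.037,-8],[0.11,0.16,-0.037,-9],[0.115,0.166,-0.037,-10],[0.115,0.166,-0.037,-10],[0.115,0.166,-0.037,-10]],
  ],
)

```text
clock: 17.75
position: [0.5564, 0.0458, 0.2432]
tool_rot: [-3.141, -0.0, -0.021]
force: [0.9, 0.1, -1.1]
grip_width: 0.0297
finger_force: 69.6
```

```bash
python3 - <<'E'
from h import *
import pickle
P={n:bot.grab_frame(n) for n in ['wrist','side']};s=bot.observe()
print(s['position'],np.rad2deg(s['tool_rot']),s['clock'],s['finger_force'])
pickle.dump((s,P),open('f4.pkl','wb'))
E
python3 tube.py f4.pkl|tail -4; python3 cont.py f4.pkl|grep -E "joint|^4|drop"
```

```text
[0.55629169 0.04649391 0.24297187] [-1.79974541e+02 -9.55019655e-03 -1.11894844e+00] 17.85 69.60830077528954
red wrist rows (np.float64(334.5), np.float64(393.5)) cols (np.float64(270.5), np.float64(363.5)) side rows (np.float64(188.5), np.float64(199.5)) cols (np.float64(217.5), np.float64(236.5))
meas [238.7 334.5 393.5 270.5 363.5 230.8 188.5] res [-0.79 -0.35  1.31  1.4  -1.39  0.95  0.36]
E [0.575519   0.04623066 0.23003969] tilt 25.76347046529992 u [-0.43457412  0.00848802  0.90059607] rel TCP [ 0.0192273  -0.00026324 -0.01293218]
wrist only [0.57548667 0.04623402 0.22994181] 25.783828871918534 3.1751394195972016
drop [[376.0, 258.0], [366.0, 260.0], [368.0, 262.0], [377.0, 264.0], [367.0, 266.0], [372.0, 268.0], [373.0, 270.0], [371.0, 272.0], [367.0, 274.0], [363.0, 276.0]]
4 E [0.5747744  0.04628288 0.22811663] tilt,fx [27.05508017] rms 0.17229951018888956 0.5241110631646372 n 40 mean -0.05862287159056982 0.09060097194476689 rel [ 0.0184827  -0.00021102 -0.01485525]
joint 0.0012 [0.57493251 0.04628614 0.23081702] rel [ 0.01864081 -0.00020777 -0.01215485] tilt 27.025145742112493 bias mm [0.05936541 0.00461605 2.5125281 ] cost 1.683357408149114 side [ 0.09 -0.17] sig 0.607559321841597
joint 1.0 [0.57392423 0.04617013 0.22909076] rel [ 0.01763254 -0.00032378 -0.01388111] tilt 27.060959862090687 bias mm [-0.85734127 -0.11537641  0.95297255] cost 1.164303062432965 side [0.42 0.1 ] sig 0.6092879973212226
```

Tilt is 26–27° against 26.3°, which is good. Only a small shift is left: 1 mm forward and 3.5 mm down.

>>> carry_out(
  rows=[
    [[0.0005,0,0.0015,0],[0.001,0,0.003,0],[0.001,0,0.0035,0],[0.001,0,0.0035,0],[0.001,0,0.0035,0],[0.001,0,0.0035,0],[0.001,0,0.0035,0],[0.001,0,0.0035,0],[0.001,0,0.0035,0],[0.001,0,0.0035,0]],
  ],
)

```text
clock: 18.68
position: [0.5577, 0.0456, 0.239]
tool_rot: [3.142, -0.0, -0.02]
force: [0.0, 0.4, -0.6]
grip_width: 0.0298
finger_force: 69.6
```

```bash
python3 - <<'E'
from h import *
import pickle
P={n:bot.grab_frame(n) for n in ['wrist','side']};s=bot.observe()
print(s['position'],np.abs(s['qd']).max(),s['clock'],s['finger_force'])
pickle.dump((s,P),open('f5.pkl','wb'))
a=P['wrist']['pixels'][:480,60:480];b=cv2.resize(P['side']['pixels'][150:330,200:450],None,fx=1.5,fy=1.5)
H=np.zeros((480,800,3),np.uint8);H[:,:420]=a;H[:b.shape[0],425:425+b.shape[1]]=b
cv2.imwrite('pics/f5.png',H[:,:,::-1])
E
python3 cont.py f5.pkl|grep joint
```

```text
[0.55770403 0.04564358 0.23900689] 0.0020458169537839097 18.7833 69.60885554552078
joint 0.0012 [0.57621575 0.04617732 0.22683355] rel [ 0.01851172  0.00053374 -0.01217334] tilt 26.955396346498144 bias mm [0.06494153 0.02372781 2.72838257] cost 1.784098675383014 side [-0.12  0.19] sig 0.6071427630209507
joint 1.0 [0.57516031 0.04616837 0.22501672] rel [ 0.01745627  0.00052479 -0.01399017] tilt 26.99488578551802 bias mm [-0.89625174  0.00509671  1.08430048] cost 1.2449240250136258 side [0.23 0.47] sig 0.6121029273161493
```

View pics/f5.png

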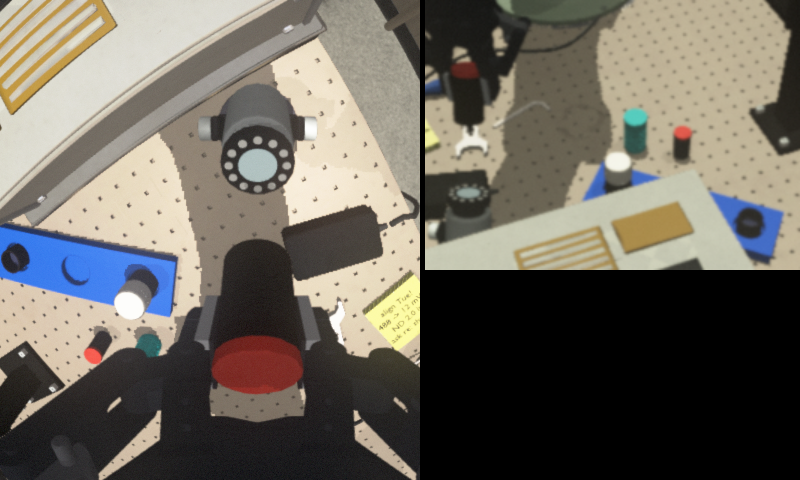

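The tube is held over the camera with its end arc at (257,242) and the lens at (257,165). The fitted end position is within about 1.5 mm of the focus, and the other two parts still stand in the nest. Handing in.

```bash
python3 -c "
from workcell import bot
print(bot.job_done())"
```

```text
the job is handed in; nothing more can be done
None
```

I handed the job in at about 18.8 s with the lens tube held still, its bare end facing the camera at the 80 mm focus point (my fit: about 1.5 mm off position and 1° off square), and the other two parts still standing in the nest.

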